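# Turn round the stock of a pantry caddy

## Robot

A 6-joint arm with a two-finger parallel gripper is mounted at the origin on the work surface. World frame = base frame: x ahead of the robot, y to its left, z up, the work surface at z = 0. Lengths are in m, angles in degrees, forces in N, time in s.
With the tool pointing down it reaches from about 0.4 to 0.825 m from the base axis. Payload 7 kg.
Tool frame: the origin (TCP) lies midway between the tips of the shut fingers; the grasp point (between the pads) lies 19 mm behind it; z points along the fingers, y is the line along which they close (so a half turn about z gives the same grasp; the last joint's range is limited). The gripper opens to 88 mm and grips with 3 to 60 N. Pads are 19 mm wide; open, the fingers measure 130 mm over their backs; the gripper's body (78 mm by 193 mm) begins 47 mm behind the grasp point.
Start: joints at [-59.238, 20.546, 0.682, 0, -70.136, -16.507], TCP at [0.166, -0.654, 0.195] pointing down, gripper open.
Joint ranges: [-176.03, 176.03], [-82.01, 121.73], [-58.28, 71.71], [-173.87, 95.51], [-174.79, -0.11], [-173.66, 173.66]. Speed limits (degrees/s): [136.94, 136.94, 172.46, 180, 180, 180].

## Interface

Orientations are given as a 3x3 rotation matrix whose columns are the frame's x, y, z axes.
In Python, from rig import robot gives the robot as it stands. Calls block until the motion is done:
- robot.goto(position, orientation): joint-space move of the TCP to a pose.
- robot.servo_line(position, ori=None, speed=0.15): straight line of the TCP; ori=None keeps the orientation; speed is the mean speed in m/s.
- robot.movej(angles): joint-space move.
- robot.move_gripper(opening): opening from 0.0 (shut) to 1.0 (fully open); the grip force is fixed at half the most; returns when the fingers have stopped.
- robot.dwell(seconds).
- robot.ik(position, orientation): joint angles nearest the present ones, or None.
- robot.grab_frame(name): name is "side" or "top" or "wrist"; returns (picture, depth): 420x560x3 uint8, red, green, blue; 420x560 float32, m along the optical axis (not along the pixel's ray), 0 where there is no reading.
- robot.camera_info(name): a dict with "vfov" (degrees; the focal length in pixels is half the picture's height over the tangent of half this angle, whatever the lens; pixels are square), "cx", "cy" (the principal point, pixels), "view" (4x4, takes a point from world to camera coordinates); the wrist camera has in their place "T_tool_cam" (4x4, takes a point from camera to tool coordinates, whose origin is the TCP and whose axes are the flange's). Camera axes: x right, y down, z forward; pixel columns grow to the right and rows downward; lengths in m; the calibration is good to about 2 mm. A picture is of the moment at which its call begins: read the wrist's pose just before it. camera_info takes no time and is no camera call.
A pose or a line that the arm cannot do raises robot.Unreachable and nothing moves.
- robot.job_done(): hands the job in; it is judged then, once.
Readings, each from a call of its own:
- robot.read_t(): time.
- robot.read_qpos(): joint angles.
- robot.read_qvel(): joint speeds.
- robot.read_effort(): joint torques, N m.
- robot.read_position(): TCP position.
- robot.read_tcp_rot(): TCP orientation.
- robot.read_force(): force on the tool from outside, world axes, zero at the start.
- robot.read_ft_torque(): the same for the moment, N m.
- robot.read_grip_width(): opening from 0.0 (shut) to 1.0 (fully open).
- robot.read_finger_force(): force on a finger pad.
Only numpy, scipy, OpenCV 4.12 (cv2) and the standard library are available. Lean on these libraries where they do the work, as an engineer would, in place of code of your own. Each camera call takes 0.05 s, during which the arm holds its last target. There are 200 camera calls.

## Task

Move the four things from the full pine caddy into the empty one in reverse order: the thing now next to the pull knob goes to the place farthest from the empty caddy's pull knob, the second from the knob becomes the second from the far end, and so on. Stand each one upright on the middle of its own cork square, never tipping one over or letting it drop.

Things in the scene. Friction and masses are not known exactly. Their poses are not given: they have to be found in the camera images.
- jar: closed glass jar with a red lid, round, 52 mm in diameter up to 64 mm high, lid 48 mm in diameter, 86 mm high in all, about 0.2 kg. Origin: centre of the underside; z points up through it. Starts upright, within 2 mm of the middle of its cork square in the full caddy
- mate: white ceramic mate cup, round and open on top, 78 mm high; foot 42 mm, widest 60 mm in diameter (a straight band from 34 to 56 mm up), mouth 50 mm, about 0.2 kg. Origin: centre of the underside; z points up through it. Starts upright, within 2 mm of the middle of its cork square in the full caddy
- tin: square metal tea tin with a dark lid, body 46 x 46 mm and 66 mm high, lid 40 x 40 mm on top, 78 mm high in all, about 0.16 kg. x and y are square to its faces; it starts turned by up to 0.2 rad on its cork square. Origin: centre of the underside; z points up through it. Starts upright, within 2 mm of the middle of its cork square in the full caddy
- mill: dark turned-wood pepper mill, round, 48 mm in diameter up to 60 mm high, then a narrow neck and a round head 42 mm in diameter with a small steel tip, 92 mm high in all, about 0.16 kg. Origin: centre of the underside; z points up through it. Starts upright, within 2 mm of the middle of its cork square in the full caddy
- pad_jar: one of the four identical cork squares, 62 x 62 x 4 mm, lying in a row on the full caddy; this is the one under the jar at the start, and it stays there (fixed). Origin: centre of its underside (12 mm above the shelf), x and y along its edges, parallel to the full caddy's. Its top is 16 mm above the shelf
- pad_mate: one of the four identical cork squares, 62 x 62 x 4 mm, lying in a row on the full caddy; this is the one under the mate cup at the start, and it stays there (fixed). Origin: centre of its underside (12 mm above the shelf), x and y along its edges, parallel to the full caddy's. Its top is 16 mm above the shelf
- pad_tin: one of the four identical cork squares, 62 x 62 x 4 mm, lying in a row on the full caddy; this is the one under the tin at the start, and it stays there (fixed). Origin: centre of its underside (12 mm above the shelf), x and y along its edges, parallel to the full caddy's. Its top is 16 mm above the shelf
- pad_mill: one of the four identical cork squares, 62 x 62 x 4 mm, lying in a row on the full caddy; this is the one under the mill at the start, and it stays there (fixed). Origin: centre of its underside (12 mm above the shelf), x and y along its edges, parallel to the full caddy's. Its top is 16 mm above the shelf
- full_caddy: fixed pine caddy 310 x 90 mm: 12 mm board, rails up to 20 mm, end cheeks up to 32 mm high. The end with the round steel pull knob (local -x, out to 190 mm, towards the robot) is its front. Origin: centre of underside; x along the row away from the knob, z up. Full at the start, its cork squares centred at x = -105, -35, 35, 105 mm, y = 0; left or right of the robot
- empty_caddy: fixed pine caddy 310 x 90 mm: 12 mm board, rails up to 20 mm, end cheeks up to 32 mm high. The end with the round steel pull knob (local -x, out to 190 mm, towards the robot) is its front. Origin: centre of underside; x along the row away from the knob, z up. Empty at the start, on the other side; its four cork squares (62 mm) are centred at x = -105, -35, 35, 105 mm, y = 0, tops 16 mm up
Mind the look-alikes: they are no part of the job. Leave any blue look-alike of the jar alone. What is shaped like the mill but purple is not meant.

How it is judged:
By the outcome, as a careful person would: the job done as asked, in the order asked, and still so for the second after the job is handed in, with the robot touching nothing.
It also fails if it takes over 141 s, if anything falls off the work surface, if the arm or the gripper's body presses on something with over 40 N, if the wrist force passes 120 N, or if a joint passes its speed limit or range.

## Working session

There is one attempt and no reset: what is moved stays moved. The work goes in short steps, each a Python script; the robot and the scene stay as the last script left them, time stands still between calls to the robot, and variables do not carry over. Pictures are saved under pics/ and viewed, at most 14 in all, crops included, and the job is handed in when it is done.

```bash
ls; mkdir -p pics
python3 - <<'E'
from rig import robot
import cv2,numpy as np
for n in("top","side"):
    p,d=robot.grab_frame(n); np.savez(f"pics/{n}0.npz",p=p,d=d); cv2.imwrite(f"pics/{n}0.png",p[:,:,::-1])
    print(n,robot.camera_info(n))
print(robot.camera_info("wrist"),robot.read_tcp_rot(),robot.read_t(),robot.read_grip_width())
E
```

```text
pics
top {'vfov': 47.61228740023951, 'cx': 281.2488895576049, 'cy': 209.22009899511966, 'view': array([[-5.63686238e-04, -9.99997829e-01,  2.00623020e-03,
        -6.55252843e-02],
       [-9.90183644e-01,  2.77738239e-04, -1.39772224e-01,
         5.18646038e-01],
       [ 1.39771363e-01, -2.06532401e-03, -9.90181650e-01,
         1.03047578e+00],
       [ 0.00000000e+00,  0.00000000e+00,  0.00000000e+00,
         1.00000000e+00]])}
side {'vfov': 55.676880328205534, 'cx': 273.8435294288761, 'cy': 208.81101364238864, 'view': array([[ 0.92738932, -0.37365469, -0.01819978, -0.48878245],
       [-0.25366353, -0.59233053, -0.76472175,  0.14399459],
       [ 0.27496158,  0.7138114 , -0.64410357,  0.6639545 ],
       [ 0.        ,  0.        ,  0.        ,  1.        ]])}
{'vfov': 58.20514217047438, 'cx': 283.26723500854234, 'cy': 210.33507485444196, 'T_tool_cam': array([[ 3.51300188e-05, -9.68111211e-01, -2.50520823e-01,
         6.72253860e-02],
       [ 9.99999999e-01,  3.15294903e-05,  1.83855606e-05,
         5.66540450e-04],
       [-9.90047344e-06, -2.50520823e-01,  9.68111211e-01,
        -1.88755828e-01],
       [ 0.00000000e+00,  0.00000000e+00,  0.00000000e+00,
         1.00000000e+00]])} [[-9.69236725e-01 -2.46129883e-01 -5.00741391e-04]
 [-2.46130352e-01  9.69235723e-01  1.40129461e-03]
 [ 1.40435966e-04  1.48143385e-03 -9.99998893e-01]] 0.1 1.0019714703849654
```

View pics/top0.png

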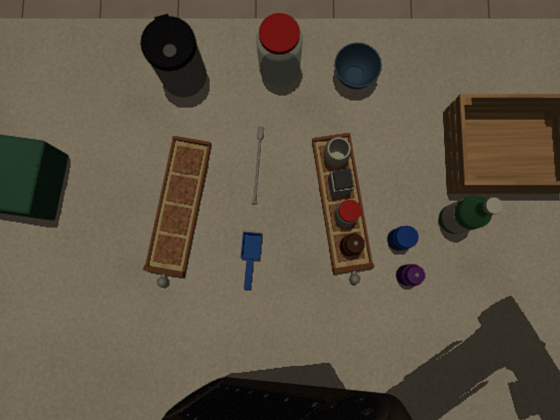

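View pics/side0.png

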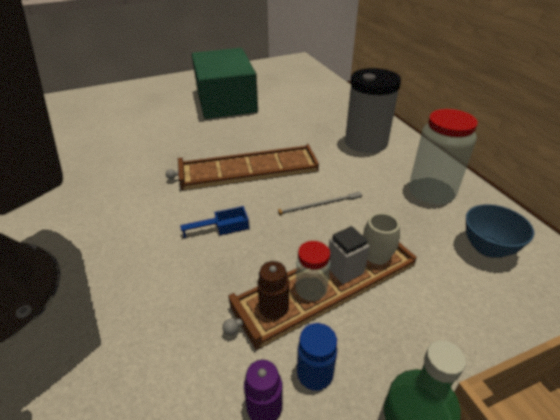

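The top view shows the full caddy on the right with its knob at (355,278). From the knob, the order is mill (352,244), jar (347,212), tin (342,182), mate (337,152). The empty caddy is on the left, with its knob at (163,281).

Look-alikes:
- **Jar candidates:** the one in the caddy (347,212), a blue one (403,238) and a big red-lidded jar (280,40).
- **Mill candidates:** the brown one in the caddy (352,244) and a purple one (411,275).

I choose the ones in the caddy, as described. Next I'll fit the caddies and the four things.

```bash
cat > h.py <<'E'
import numpy as np,cv2
from rig import robot
def cloud(d,ci,V=None):
    f=d.shape[0]/2/np.tan(np.radians(ci["vfov"]/2))
    v,u=np.mgrid[:d.shape[0],:d.shape[1]]
    P=np.stack([(u-ci["cx"])/f*d,(v-ci["cy"])/f*d,d,np.ones_like(d)],-1)
    T=np.linalg.inv(ci["view"]) if V is None else V
    W=(P@T.T)[...,:3]; W[d<=0]=np.nan
    return W
def wrist():
    T=np.eye(4);T[:3,:3]=robot.read_tcp_rot();T[:3,3]=robot.read_position()
    p,d=robot.grab_frame("wrist");ci=robot.camera_info("wrist")
    return p,cloud(d,ci,T@ci["T_tool_cam"])
def R(a): # tool down; tool x at world angle a (rad); y = z cross x
    x=np.array([np.cos(a),np.sin(a),0]);z=np.array([0,0,-1.]);return np.c_[x,np.cross(z,x),z]
E
python3 - <<'E'
from h import *
for n in("top","side"):
    a=np.load(f"pics/{n}0.npz");W=cloud(a["d"],robot.camera_info(n))
    print(n,"table z",np.nanmedian(W[200:230,240:250,2]) if n=="top" else np.nanmedian(W[235:250,100:150,2]))
    if n=="top":
        boxes=dict(empty=(135,278,142,215),full=(130,274,305,374))
        for k,(a0,a1,b0,b1) in boxes.items():
            w=W[a0:a1,b0:b1].reshape(-1,3);m=(w[:,2]>.007)&(w[:,2]<.034)
            M=cv2.morphologyEx(m.reshape(a1-a0,b1-b0).astype(np.uint8),cv2.MORPH_OPEN,np.ones((5,5)))
            q=w[M.ravel()>0][:,:2]; r=cv2.minAreaRect((q*1000).astype(np.float32));print(k,r,len(q),w[M.ravel()>0][:,2].mean())
    else:
        pass
# objects from both clouds near full caddy
for n in("top","side"):
    a=np.load(f"pics/{n}0.npz");W=cloud(a["d"],robot.camera_info(n))
    m=(W[...,2]>.085)&(W[...,2]<.115)
    nl,l,s,c=cv2.connectedComponentsWithStats(m.astype(np.uint8))
    for i in range(1,nl):
        if s[i,4]>30: print(n,c[i].round(),s[i,4],np.nanmedian(W[l==i],0).round(4),np.nanmax(W[l==i][:,2]))
E
```

```text
top table z -0.0007037619726208977
empty ((531.335205078125, 169.98394775390625), (91.8366928100586, 315.86419677734375), 79.89522552490234) 5354 0.015340213294992517
full ((541.3746337890625, -203.8729705810547), (310.7473449707031, 90.71636962890625), 8.360259056091309) 2955 0.016157612711279766
side table z -0.00011732038152234558
top [183.  74.] 298 [0.8028 0.1454 0.0998] 0.114949459321956
top [279.  65.] 243 [ 0.8266 -0.0609  0.0996] 0.11495561281586064
top [492. 136.] 2104 [ 0.6886 -0.4928  0.1081] 0.11476128600905966
top [338. 150.] 175 [ 0.6367 -0.1861  0.0926] 0.09752023806932686
top [ 40. 181.] 613 [0.5705 0.4449 0.101 ] 0.1149914302441426
top [343. 179.] 358 [ 0.5759 -0.1974  0.0934] 0.09763215937233205
top [457. 218.] 184 [ 0.4891 -0.4318  0.1014] 0.11498934969559094
top [350. 211.] 414 [ 0.5059 -0.2096  0.1015] 0.10653336119975154
top [407. 237.] 249 [ 0.4521 -0.333   0.0864] 0.09070765925772073
top [355. 244.] 304 [ 0.4368 -0.2187  0.1014] 0.10924237180350804
top [416. 275.] 171 [ 0.3722 -0.3478  0.0866] 0.09364045353129169
side [142.  15.] 1898 [0.4478 1.2499 0.0997] 0
[... 179 characters left out ...]
257 0.1005] 0.11497273772865274
side [441. 160.] 715 [ 0.8338 -0.0957  0.0998] 0.11494061331684507
side [383. 226.] 402 [ 0.6391 -0.1964  0.0916] 0.09647027894938331
side [349. 239.] 583 [ 0.5733 -0.2019  0.0939] 0.09621352380919151
side [  2. 246.] 127 [ 0.0696 -0.0033  0.0906] 0.10175950926214411
side [313. 255.] 800 [ 0.5038 -0.2164  0.1017] 0.10423724109583493
side [272. 273.] 587 [ 0.4354 -0.2259  0.1016] 0.10907513737223423
side [318. 339.] 892 [ 0.4525 -0.3348  0.0862] 0.0885041133635816
side [498. 379.] 2474 [ 0.589  -0.4588  0.1094] 0.11286681659420722
side [261. 374.] 665 [ 0.3719 -0.351   0.0863] 0.09258518119051962
side [383. 412.] 95 [ 0.4699 -0.445   0.1056] 0.11479920504106256
```

Run:
```python
from h import *
C=dict(full=((.5414,-.2039),8.36),empty=((.5313,.1700),-10.1))
for k,(c,y) in C.items():
    a=np.radians(y);u=np.array([np.cos(a),np.sin(a)])
    for s in(-.105,-.035,.035,.105):
        for z in(.045,.2):
            for o in(0,np.pi):
                j=robot.ik([*(np.array(c)+s*u),z],R(a+o)); print(k,s,z,round(o), None if j is None else np.round(j))
for k in("full","empty"):
    c,y=C[k];a=np.radians(y);u=np.array([np.cos(a),np.sin(a)])
    robot.goto([*(np.array(c)+.0*u),.21],R(a+np.pi));robot.dwell(.3)
    p,W=wrist();np.savez(f"pics/w_{k}.npz",p=p,W=W);cv2.imwrite(f"pics/w_{k}.png",p[:,:,::-1])
    print(k,robot.read_t())
```

```text
full -0.105 0.045 0 [ -4.  12. -34.   0. -44. 102.]
full -0.105 0.045 3 [ -4.  12. -34.   0. -44. -78.]
full -0.105 0.2 0 [ -4.   3. -22.   0. -66. 102.]
full -0.105 0.2 3 [ -4.   3. -22.   0. -66. -78.]
full -0.035 0.045 0 [ -2.  17. -26.   0. -47. 100.]
full -0.035 0.045 3 [ -2.  17. -26.   0. -47. -80.]
full -0.035 0.2 0 [ -2.   8. -15.   0. -67. 100.]
full -0.035 0.2 3 [ -2.   8. -15.   0. -67. -80.]
full 0.035 0.045 0 [ -1.  22. -18.   0. -49.  99.]
full 0.035 0.045 3 [ -1.  22. -18.   0. -49. -81.]
full 0.035 0.2 0 [ -1.  14.  -8.   0. -68.  99.]
full 0.035 0.2 3 [ -1.  14.  -8.   0. -68. -81.]
full 0.105 0.045 0 [  0.  27. -10.   0. -53.  98.]
full 0.105 0.045 3 [  0.  27. -10.   0. -53. -82.]
full 0.105 0.2 0 [  0.  20.   1.   0. -71.  98.]
full 0.105 0.2 3 [  0.  20.   1.   0. -71. -82.]
empty -0.105 0.045 0 [ 48.  10. -36.   0. -44.  32.]
empty -0.105 0.045 3 [  48.   10.  -36.    0.  -44. -148.]
empty -0.105 0.2 0 [ 48.   0. -24.   0. -66.  32.]
empty -0.105 0.2 3 [  48.    0.  -24.    0.  -66. -148.]
empty -0.035 0.045 0 [ 41.  15. -29.   0. -46.  39.]
empty -0.035 0.045 3 [  41.   15.  -29.    0.  -46. -141.]
empty -0.035 0.2 0 [ 41.   6. -17.   0. -66.  39.]
empty -0.035 0.2 3 [  41.    6.  -17.    0.  -66. -141.]
empty 0.035 0.045 0 [ 35.  20. -21.   0. -48.  45.]
empty 0.035 0.045 3 [  35.   20.  -21.    0.  -48. -135.]
empty 0.035 0.2 0 [ 35.  12. -10.   0. -68.  45.]
empty 0.035 0.2 3 [  35.   12.  -10.    0.  -68. -135.]
empty 0.105 0.045 0 [ 31.  26. -13.   0. -52.  49.]
empty 0.105 0.045 3 [  31.   26.  -13.    0.  -52. -131.]
empty 0.105 0.2 0 [ 31.  18.  -2.   0. -70.  49.]
empty 0.105 0.2 3 [  31.   18.   -2.    0.  -70. -131.]
full 2.5583
empty 4.3083
```

View pics/w_full.png

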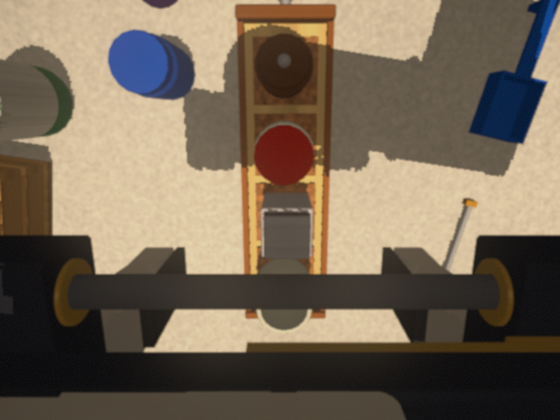

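View pics/w_empty.png

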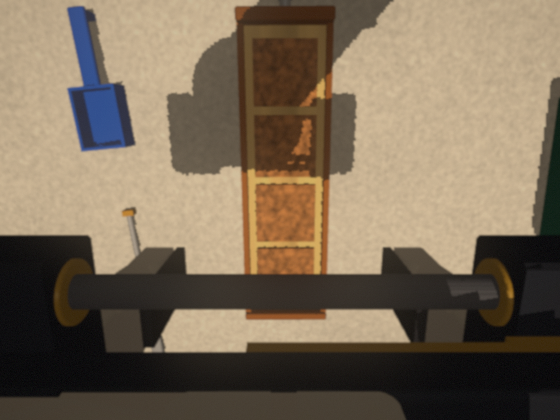

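The wrist view of the full caddy, from the knob end (top), shows the brown mill (284,62), red-lid jar (284,153), grey tin (286,230) and mate (284,300). The blue jar (140,65) is outside, so my choice holds. The empty caddy's squares run from (287,70) downward. Now I'll fit poses precisely from these clouds.

```bash
cat >> h.py <<'E'
def pts(W,lo,hi,c,r):
    q=W.reshape(-1,3);return q[(q[:,2]>lo)&(q[:,2]<hi)&(np.hypot(q[:,0]-c[0],q[:,1]-c[1])<r)]
E
python3 - <<'E'
from h import *
from scipy.optimize import least_squares
C=dict(full=((.5414,-.2039),8.36),empty=((.5313,.1700),-10.1))
for k,(c,y) in C.items():
    W=np.load(f"pics/w_{k}.npz")["W"];a=np.radians(y);u=np.array([np.cos(a),np.sin(a)]);v=np.array([-u[1],u[0]])
    q=W.reshape(-1,3);q=q[np.isfinite(q[:,0])]
    X=(q[:,:2]-c)@u;Y=(q[:,:2]-c)@v
    m=(q[:,2]>.008)&(q[:,2]<.036)&(abs(X)<.17)&(abs(Y)<.06)
    print(k,"x ext",np.percentile(X[m],[.1,.5,99.5,99.9])*1000, "table",np.median(q[(abs(Y)>.08)&(abs(Y)<.1)&(q[:,2]<.02)][:,2]))
    bx=[];by=[];wd=[]
    for x0 in np.arange(-.15,.15,.01):
        s=m&(X>x0)&(X<x0+.01)
        if s.sum()>50:
            lo,hi=np.percentile(Y[s],[.5,99.5]);bx.append(x0+.005);by.append((lo+hi)/2);wd.append(hi-lo)
    f=np.polyfit(bx,by,1);print(" centre y mm",f[1]*1000,"dyaw deg",np.degrees(f[0]),"width",np.round(np.array(wd)*1e3,1), "by",np.round(np.array(by)*1e3,1))
    # end cheek near knob: high points
    s=m&(X<-.13)&(q[:,2]>.027);print(" cheek x",np.percentile(X[s],[1,50,99])*1000,"z",q[s,2].mean())
    # cork tops in empty
    if k=="empty": print(" cork z",np.median(q[(abs(Y)<.02)&(abs(X+.105)<.02)][:,2]))
def circ(q,r):
    f=lambda p:np.hypot(q[:,0]-p[0],q[:,1]-p[1])-r
    return least_squares(f,q[:,:2].mean(0),loss="soft_l1",f_scale=.001).x
W=np.load("pics/w_full.npz")["W"]
T0=robot.camera_info("top");a0=np.load("pics/top0.npz");S=np.load("pics/side0.npz")
cl=dict(wrist=W,top=cloud(a0["d"],T0),side=cloud(S["d"],robot.camera_info("side")))
c,y=C["full"];a=np.radians(y);u=np.array([np.cos(a),np.sin(a)]);v=np.array([-u[1],u[0]])
loc=lambda p:np.round([(p-c)@u*1000,(p-c)@v*1000],1)
for n,w in cl.items():
    for nm,s,b in(("mill",-.105,(.096,.115)),("jar",-.035,(.097,.11)),("tin",.035,(.09,.1)),("mate",.105,(.088,.1))):
        q=pts(w,*b,np.array(c)+s*u,.034)
        if len(q)<20: print(n,nm,len(q));continue
        r=cv2.minAreaRect((q[:,:2]*1000).astype(np.float32))
        print(n,nm,len(q),"meanloc",loc(q[:,:2].mean(0)),"rect",loc(np.array(r[0])/1000),np.round(r[1],1),round(r[2],1),"z",np.median(q[:,2]).round(4))
E
```

```text
full x ext [-165.32181702 -160.61882387  150.98162849  153.64386562] table -0.0013669939357113803
 centre y mm 2.1324168369425243 dyaw deg 0.013187378740372119 width [88.7 89.4 89.2 89.5 89.4 89.1 88.8 89.2 88.9 89.3 89.3 89.4 89.4 89.1
 89.6 89.1 88.7 89.4 88.9 89.3 89.  89.6 89.1 89.3 89.  88.7 89.5] by [2.  1.8 2.3 2.2 1.9 2.3 1.9 1.8 2.4 2.2 1.9 2.2 2.4 1.9 2.  2.5 1.9 2.
 2.5 2.5 2.  2.  2.6 2.4 2.  1.7 2. ]
 cheek x [-160.714924   -154.625276   -148.93265407] z 0.0304182178552778
empty x ext [-164.54845837 -158.48471866  153.70951921  155.58025887] table -0.0013704384885817045
 centre y mm 1.788864595428955 dyaw deg 0.16127350555413414 width [88.7 89.3 89.1 88.7 89.3 89.  88.6 89.3 89.7 88.6 89.1 89.2 88.9 88.9
 89.4 89.  88.7 89.2 88.8 89.4 88.8 88.4 88.8 89.2 88.9 87.2 88.1] by [1.5 1.6 1.2 1.6 1.6 1.2 1.6 1.6 1.6 1.6 1.6 1.8 1.9 1.6 1.6 2.1 1.6 1.6
 2.2 2.1 1.6 2.1 2.1 2.2 1.7 2.2 2.2]
 cheek x [-158.70959213 -152.76272175 -147.1091994 ] z 0.030493323832105776
 cork z 0.014680201239221619
wrist mill 2242 meanloc [-104.4    0.7] rect [-104.5    0.4] [37.8 38.4] 8.2 z 0.1006
w
[... 174 characters left out ...]
anloc [118.4   0.7] rect [116.2   0.3] [24.5 50.2] 8.1 z 0.0921
top mill 277 meanloc [-105.   -0.] rect [-1.045e+02 -1.000e-01] [38.1 37.2] 44.0 z 0.1017
top jar 392 meanloc [-34.9  -1. ] rect [-35.1  -1.7] [45.4 47.1] 0.9 z 0.1015
top tin 334 meanloc [35.4  1.4] rect [35.7  1.5] [40.4 39.9] 7.7 z 0.0936
top mate 161 meanloc [100.5   0.7] rect [103.1  -0.6] [50.3 50.1] 1.6 z 0.093
side mill 503 meanloc [-106.9   -4.3] rect [-105.5   -2.2] [38.4 37.8] 57.0 z 0.1019
side jar 648 meanloc [-36.6  -3.5] rect [-35.  -2.] [47.2 47.2] 24.6 z 0.102
side tin 503 meanloc [33.5 -0.7] rect [34.8  1.3] [40.6 41.3] 7.3 z 0.094
side mate 307 meanloc [100.   -4.4] rect [101.2  -2. ] [49.8 50.3] 83.3 z 0.0929
```

Run:
```python
from h import *
C=dict(full=((.5414,-.2039),8.37),empty=((.5313,.1700),-9.94))
for k,(c,y) in C.items():
  for src in("wrist","top"):
    if src=="wrist": A=np.load(f"pics/w_{k}.npz");W=A["W"];p=A["p"]
    else: A=np.load("pics/top0.npz");p=A["p"];W=cloud(A["d"],robot.camera_info("top"))
    a=np.radians(y);u=np.array([np.cos(a),np.sin(a)]);v=np.array([-u[1],u[0]])
    X=(W[...,:2]-c)@u;Y=(W[...,:2]-c)@v-(.002 if src=="wrist" else 0)
    hsv=p.astype(float);f=hsv[...,1]/(hsv[...,0]+1)   # G/R higher on pine than cork
    yl=(0,.028) if k=="empty" else (.026,.0305)
    m=(abs(Y)<yl[1])&(abs(Y)>yl[0])&(W[...,2]<.02)&(abs(X)<.16)
    out=[]
    st=.002 if src=="wrist" else .003
    for x in(-.14,-.07,0,.07,.14):
        s=m&(abs(X-x)<.012)
        if s.sum()<40: continue
        b=np.arange(x-.012,x+.0121,st);idx=np.digitize(X[s],b)
        pr=np.array([np.median(f[s][idx==i]) if (idx==i).sum()>2 else np.nan for i in range(1,len(b))])
        bc=b[:-1]+st/2;w=np.clip(pr-np.nanmedian(pr)*1.0,0,None);w[np.isnan(w)]=0
        print(k,src,x,"peak",round(1e3*(w*bc).sum()/w.sum(),1) if w.sum()>0 else None,np.round(pr,2))
```

```text
full wrist -0.14 peak -143.5 [ nan 0.78 0.82 0.8  0.83 0.83 0.79 0.72 0.68 0.68 0.68 0.68]
full wrist -0.07 peak -71.3 [0.64 0.64 0.65 0.72 0.77 0.77 0.76 0.7  0.65 0.64 0.64 0.64]
full wrist 0 peak -1.0 [0.64 0.63 0.65 0.74 0.83 0.84 0.83 0.74 0.64 0.64 0.64 0.64]
full wrist 0.07 peak 68.9 [0.68 0.69 0.69 0.76 0.81 0.83 0.82 0.74 0.69 0.69 0.72 0.72]
full top -0.07 peak -70.1 [0.66 0.63 0.77 0.83 0.84 0.76 0.65 0.65]
empty wrist -0.14 peak -141.5 [ nan  nan 0.73 0.77 0.77 0.77 0.76 0.76 0.68 0.64 0.64 0.64]
empty wrist -0.07 peak -69.3 [0.63 0.63 0.63 0.64 0.73 0.76 0.76 0.76 0.7  0.63 0.63 0.63]
empty wrist 0 peak 0.3 [0.64 0.63 0.63 0.65 0.74 0.78 0.79 0.77 0.66 0.63 0.63 0.63]
empty wrist 0.07 peak 70.3 [0.63 0.63 0.63 0.65 0.72 0.77 0.78 0.77 0.65 0.63 0.63 0.63]
empty wrist 0.14 peak 147.0 [ nan  nan  nan  nan  nan  nan  nan  nan  nan 0.67 0.67  nan]
empty top -0.14 peak -139.8 [ nan 0.78 0.81 0.82 0.83 0.81 0.66 0.64]
empty top -0.07 peak -68.2 [0.65 0.64 0.64 0.77 0.82 0.8  0.66 0.64]
empty top 0 peak 1.8 [0.65 0.64 0.64 0.77 0.82 0.8  0.65 0.64]
empty top 0.07 peak 71.7 [0.64 0.64 0.64 0.77 0.82 0.8  0.64 0.64]
empty top 0.14 peak 145.1 [0.64 0.65 0.64 0.75 0.81 0.81 0.8  0.78]
```

Both cameras give the same geometry. The wrist calibration differs from the top one by about (-1.2, +1.9) mm, so I'll use the midpoint and check it on the first placement. I'll start with the mill, which goes to the far square.

```bash
cat >> h.py <<'E'
CAD=dict(full=(np.array([.5414,-.2039]),np.radians(8.37),np.array([-.0005,.0010])),
         empty=(np.array([.5313,.1700]),np.radians(-9.94),np.array([.0012,.0009])))
def at(k,x,y):
    c,a,o=CAD[k];return c+np.array([[np.cos(a),-np.sin(a)],[np.sin(a),np.cos(a)]])@(o+[x,y])
UP=.2
def st(m): print(m,"t",round(robot.read_t(),1),"pos",np.round(robot.read_position(),4),"F",np.round(robot.read_force(),1),"grip",round(robot.read_grip_width()*88,1),"ff",np.round(robot.read_finger_force(),1))
def pick(x,y,zg,da=0.):
    p=at("full",x,y);a=CAD["full"][1]+np.pi+da;z=zg-.019
    robot.goto([*p,UP],R(a));robot.servo_line([*p,z+.03],speed=.15);robot.servo_line([*p,z],speed=.06);st("down")
    robot.move_gripper(0.);robot.dwell(.2);st("gripped")
    robot.servo_line([*p,z+.03],speed=.05);robot.servo_line([*p,UP],speed=.15);st("lifted")
def place(x,y,zg):
    p=at("empty",x,y);a=CAD["empty"][1]+np.pi;z=zg-.019
    robot.goto([*p,UP],R(a));robot.dwell(.3);robot.servo_line([*p,z+.025],speed=.12);robot.servo_line([*p,z+.0005],speed=.03);robot.dwell(.3);st("placed")
    robot.move_gripper(1.);robot.dwell(.2);st("opened")
    robot.servo_line([*p,z+.03],speed=.05);robot.servo_line([*p,UP],speed=.15)
def look(k,name):
    c,a,_=CAD[k];robot.goto([*c,.21],R(a+np.pi));robot.dwell(.3)
    p,W=wrist();np.savez(f"pics/{name}.npz",p=p,W=W);cv2.imwrite(f"pics/{name}.png",p[:,:,::-1]);return p,W
E
python3 - <<'E'
from h import *
pick(-.104,-.0009,.065)
place(.105,0,.065)
robot.goto([.45,-.05,.25],R(np.pi));robot.dwell(.2)
for n in("top","side"):
    p,d=robot.grab_frame(n); np.savez(f"pics/{n}1.npz",p=p,d=d); cv2.imwrite(f"pics/{n}1.png",p[:,:,::-1])
st("end")
c,a,o=CAD["empty"];u=np.array([np.cos(a),np.sin(a)]);v=np.array([-u[1],u[0]])
for n in("top","side"):
    W=cloud(np.load(f"pics/{n}1.npz")["d"],robot.camera_info(n));q=pts(W,.096,.115,at("empty",.105,0),.034)
    r=cv2.minAreaRect((q[:,:2]*1000).astype(np.float32));l=np.array(r[0])/1000-c
    print(n,len(q),l@u*1e3,l@v*1e3,r[1])
    X=(W[...,:2]-c)@u;Y=(W[...,:2]-c)@v;m=(W[...,2]>.008)&(W[...,2]<.028)&(abs(X)<.06)&(abs(Y)<.06)
    print(" caddy y edges",np.percentile(Y[m],[.5,99.5])*1e3)
E
```

```text
down t 7.4 pos [ 0.438  -0.2191  0.0458] F [ 1.  -0.1  0.4] grip 88.2 ff 0.0
gripped t 8.5 pos [ 0.4381 -0.2191  0.0461] F [-0.6 -0.8  2.2] grip 39.7 ff 28.5
lifted t 10.2 pos [ 0.4373 -0.2188  0.199 ] F [ 0.2  0.6 -2. ] grip 39.2 ff 28.2
placed t 14.5 pos [0.6361 0.1526 0.0466] F [ 0.1  0.  -1.3] grip 39.6 ff 28.3
opened t 15.7 pos [0.6361 0.1525 0.0465] F [ 0.4 -0.8 -0.9] grip 88.3 ff 0.0
end t 18.8 pos [ 0.4504 -0.0495  0.2495] F [ 0.3 -0.7 -0.1] grip 87.6 ff 0.0
top 255 105.35297173781115 -1.5610375049955902 (37.725196838378906, 37.09415054321289)Traceback (most recent call last):
  File "<stdin>", line 14, in <module>
    return _quantile_unchecked(
        a, q, axis, out, overwrite_input, method, keepdims, weights)
    return _ureduce(a,
                    func=_quantile_ureduce_func,
    ...<5 lines>...
                    overwrite_input=overwrite_input,
                    method=method)
    r = func(a, **kwargs)
    result = _quantile(arr,
                       quantiles=q,
    ...<2 lines>...
                       out=out,
                       weights=wgt)
    slices_having_nans = np.isnan(arr[-1, ...])
                                  ~~~^^^^^^^^^
IndexError: index -1 is out of bounds for axis 0 with size 0
```

View pics/side1.png

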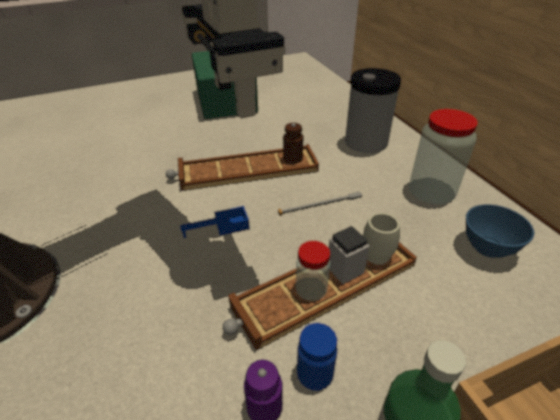

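The mill stands upright on the far square, at (292,143) in the side view. I'll check how well it is centred with a wrist view from the opposite side.

```bash
cat >> h.py <<'E'
def look2(k,name,x=0.):
    c,a,_=CAD[k];robot.goto([*at(k,x,0),.21],R(a));robot.dwell(.3)
    p,W=wrist();np.savez(f"pics/{name}.npz",p=p,W=W);cv2.imwrite(f"pics/{name}.png",p[:,:,::-1]);return p,W
def local(k,W):
    c,a,_=CAD[k];u=np.array([np.cos(a),np.sin(a)]);v=np.array([-u[1],u[0]]);return (W[...,:2]-c)@u,(W[...,:2]-c)@v
def report(k,p,W,objs):
    X,Y=local(k,W);Z=W[...,2];m=(Z>.006)&(Z<.036)&(abs(X)<.15)&(abs(Y)<.06);bx=[];by=[]
    for x0 in np.arange(-.14,.14,.01):
        s=m&(X>x0)&(X<x0+.01)
        if s.sum()>50:
            e=np.percentile(Y[s],[.5,99.5])
            if abs(e[1]-e[0]-.089)<.0015: bx.append(x0);by.append(e.mean())
    cy=np.median(by);print(k,"caddy y",round(cy*1e3,2),"slope",np.degrees(np.polyfit(bx,by,1)[0]).round(2),len(by))
    f=p[...,1]/(p[...,0]+1.)
    for x in(-.07,0,.07):
        s=(abs(X-x)<.012)&(abs(Y-cy)<.0305)&(abs(Y-cy)>.026)&(Z<.02)
        if s.sum()<60: continue
        t=(f[s].min()+np.percentile(f[s],95))/2;h=X[s][f[s]>t];print(" gap",x,round(1e3*(np.percentile(h,5)+np.percentile(h,95))/2,2),round(1e3*np.ptp(np.percentile(h,[5,95])),1))
    for nm,x,lo,hi in objs:
        s=(Z>lo)&(Z<hi)&(np.hypot(X-x,Y-cy)<.034)
        r=cv2.minAreaRect(np.c_[X[s],Y[s]].astype(np.float32)*1000);print(" ",nm,s.sum(),np.round(r[0],2),np.round(r[1],1),round(r[2],1))
MILL=(.094,.112);JAR=(.095,.11);TIN=(.088,.1);MATE=(.086,.1)
E
python3 - <<'E'
from h import *
p,W=look2("empty","w2_empty",-.03);report("empty",p,W,[("mill",.105,*MILL)])
p,W=look2("full","w2_full",-.03);report("full",p,W,[("mate",.105,*MATE),("tin",.035,*TIN),("jar",-.035,*JAR)])
for k in("full","empty"):
    A=np.load(f"pics/w_{k}.npz");print("old view");report(k,A["p"],A["W"],[("jar",-.035,*JAR),("tin",.035,*TIN),("mill",-.105,*MILL)]if k=="full"else[])
st("t")
E
```

```text
empty caddy y 1.45 slope 0.01 28
 gap -0.07 -67.89 11.8
 gap 0 0.4 8.0
 gap 0.07 70.55 7.3
  mill 2165 [100.93   1.41] [30.8 39.7] 0.0
full caddy y 1.68 slope 0.03 28
 gap -0.07 -71.87 17.8
 gap 0 1.22 13.2
 gap 0.07 68.43 8.2
  mate 1021 [96.81  0.35] [53. 41.] 88.4
  tin 2648 [35.35  2.56] [40.1 39.9] 0.1
  jar 2606 [-34.49   0.17] [46.8 47.4] 52.9
old view
full caddy y 2.01 slope -0.0 26
 gap -0.07 -71.46 8.6
 gap 0 -1.41 8.3
 gap 0.07 72.68 16.2
  jar 2843 [-34.53   0.34] [47.3 46.8] 0.5
  tin 2079 [35.12  3.28] [39.5 40. ] 89.4
  mill 2303 [-104.23    0.83] [39.4 38.3] 89.7
old view
empty caddy y 1.81 slope 0.0 25
 gap -0.07 -70.94 10.3
 gap 0 0.77 7.8
 gap 0.07 70.67 8.7
t t 23.1 pos [ 0.5113 -0.2069  0.21  ] F [0.1 0.5 0.3] grip 87.9 ff 0.0
```

View pics/w2_empty.png

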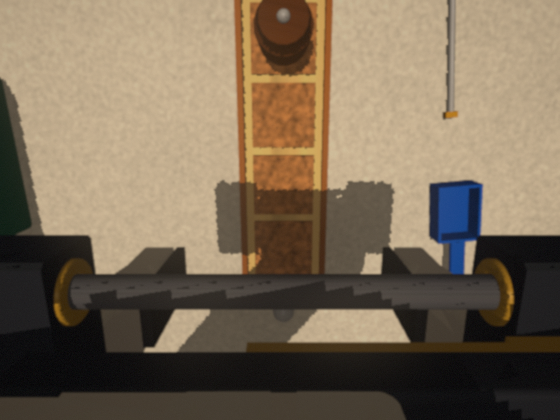

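The mill sits within about 1.5 mm of its square's middle; its head is at (284,15) in the picture. The two opposite wrist views give the true caddy offsets. I'll update them and do the other three.

```bash
cat >> h.py <<'E'
CAD["full"]=(*CAD["full"][:2],np.array([-.0013,.00185]));CAD["empty"]=(*CAD["empty"][:2],np.array([.00045,.0016]))
E
python3 - <<'E'
from h import *
pick(-.0332,-.0016,.062)
place(.035,0,.062)
pick(.0365,.00105,.062,-.004)
place(-.035,0,.062)
pick(.1041,-.0015,.062)
place(-.105,0,.062)
p,W=look2("empty","w3",-.06);report("empty",p,W,[("jar",.035,*JAR),("tin",-.035,*TIN)])
p,W=look("empty","w4");report("empty",p,W,[("jar",.035,*JAR),("tin",-.035,*TIN),("mate",-.105,*MATE)])
robot.goto([.45,-.15,.25],R(np.pi));robot.dwell(.2)
for n in("top","side"):
    p,d=robot.grab_frame(n); np.savez(f"pics/{n}2.npz",p=p,d=d); cv2.imwrite(f"pics/{n}2.png",p[:,:,::-1])
W=cloud(np.load("pics/top2.npz")["d"],robot.camera_info("top"));report("empty",np.load("pics/top2.npz")["p"],W,[("mill",.105,*MILL),("jar",.035,*JAR),("tin",-.035,*TIN),("mate",-.105,*MATE)])
st("end")
E
```

```text
down t 27.4 pos [ 0.5072 -0.2087  0.0428] F [ 0.8  0.  -0.4] grip 88.0 ff 0.0
gripped t 28.3 pos [ 0.5074 -0.2088  0.0431] F [-0.4 -0.9  1.5] grip 50.2 ff 30.0
lifted t 30.1 pos [ 0.5065 -0.2085  0.1989] F [-0.6 -0.1 -2.7] grip 50.4 ff 30.0
placed t 34.3 pos [0.5665 0.1655 0.0436] F [ 0.4  0.1 -2.5] grip 50.6 ff 30.0
opened t 35.3 pos [0.5665 0.1654 0.0435] F [-0.4 -0.   0. ] grip 87.7 ff 0.0
down t 40.1 pos [ 0.5758 -0.196   0.0428] F [-0.2  0.8 -0.1] grip 88.0 ff 0.0
gripped t 41.0 pos [ 0.5759 -0.196   0.0431] F [0.4 0.1 0.8] grip 45.5 ff 30.0
lifted t 42.8 pos [ 0.5751 -0.1957  0.1988] F [ 0.9 -0.4 -2. ] grip 45.6 ff 30.0
placed t 47.0 pos [0.4976 0.1776 0.0436] F [-0.3 -0.6 -1.7] grip 45.6 ff 30.0
opened t 48.1 pos [0.4975 0.1775 0.0435] F [-0.1 -0.6  0.4] grip 88.1 ff 0.0
down t 53.0 pos [ 0.6431 -0.1887  0.0428] F [ 0.  -0.4 -0.1] grip 88.1 ff 0.0
gripped t 53.8 pos [ 0.6431 -0.1886  0.043 ] F [ 0.3 -1.8  0.6] grip 56.7 ff 29.2
lifted t 55.5 pos [ 0.6424 -0.1884  0.1987] F [-0.  -0.1 -1.6] grip 56.7 ff 29.0
placed t 60.0 pos [0.4287 0.1897 0.0436] F [ 0.3 -0.3 -1.1] grip 56.4 
[... 175 characters left out ...]
.9
  jar 3302 [34.86  1.55] [47.1 46.8] 1.4
  tin 2374 [-34.55   1.51] [39.7 39.7] 0.1
empty caddy y 1.76 slope 0.01 25
 gap -0.07 -69.56 8.6
 gap 0 -2.41 14.1
  jar 2442 [34.63  1.91] [47.2 46.9] 45.3
  tin 2439 [-34.27   1.65] [40.1 39.8] 0.5
  mate 1238 [-103.71    2.33] [51.9 52. ] 37.5
empty caddy y -0.61 slope -0.13 1
  mill 159 [112.74   0.37] [22.9 36.6] 16.0
  jar 0 [0. 0.] [0. 0.] 0.0
  tin 0 [0. 0.] [0. 0.] 0.0
  mate 0 [0. 0.] [0. 0.] 0.0
end t 70.2 pos [ 0.4503 -0.1495  0.2498] F [ 0.7 -0.3 -0.9] grip 87.9 ff 0.0h.py:49: RankWarning: Polyfit may be poorly conditioned
  cy=np.median(by);print(k,"caddy y",round(cy*1e3,2),"slope",np.degrees(np.polyfit(bx,by,1)[0]).round(2),len(by))
```

View pics/side2.png

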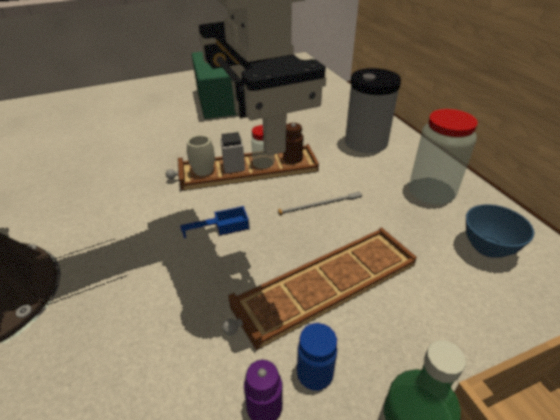

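View pics/w4.png

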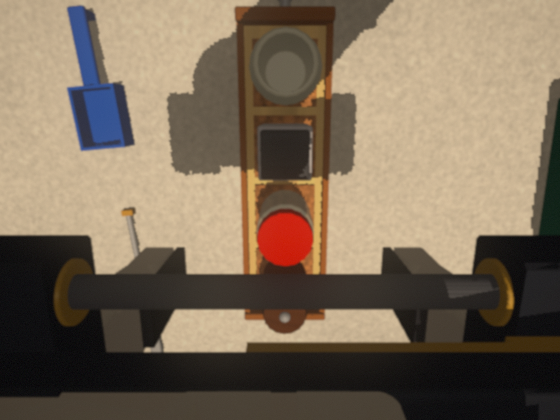

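The wrist view shows, from the knob down, mate (287,65), tin (286,153), jar (285,238) and mill (285,315). All four are upright and within about 1.5 mm of the middle of their squares, so I'm handing in.

```bash
python3 -c "
from rig import robot
print(robot.job_done())"
```

```text
the job is handed in; nothing more can be done
None
```

I moved all four things into the empty caddy in reverse order — mate next to the knob, then tin, jar and mill at the far end — each upright and within about 1.5 mm of the middle of its square, and handed the job in at about 70 s of the 141 s allowed.

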